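# Stow the stray socket and lift the parts caddy off the power supply

### The arm

A 6-joint arm with a two-finger parallel gripper is mounted at the origin on the work surface. World frame = base frame: x ahead of the robot, y to its left, z up, the work surface at z = 0. Lengths are in m, angles in rad, forces in N, time in s.
With the tool pointing down it reaches from about 0.3 to 0.825 m from the base axis. Payload 5.4 kg.
Tool frame: the origin (TCP) lies midway between the tips of the shut fingers; the grasp point (between the pads) lies 19 mm behind it; z points along the fingers, y is the direction in which the jaws open and shut (so a half turn about z gives the same grasp; the last joint's range is limited). The gripper opens to 92 mm and grips with 3 to 60 N. Pads are 20 mm wide; open, the fingers measure 128 mm over their backs; the gripper's body (75 mm by 189 mm) begins 69 mm behind the grasp point.
Start: joints at [1.055, 0.158, 1.597, -0, 1.386, -0.21], TCP at [0.173, 0.548, 0.215] pointing down, gripper open.
Joint ranges: [-2.91, 2.91], [-0.94, 2.29], [0.18, 2.7], [-1.29, 4.43], [0.17, 2.64], [-3, 3]. Speed limits (rad/s): [2.57, 2.57, 3.14, 3.14, 3.14, 3.14].

### API

Orientations are given as a rotation vector (axis times angle).
In Python, from cell import get_obs, camera, job_done gives the robot as it stands.
- The arm moves only by the tool apply_moves, never from a script. Its argument "motion" is a list that holds one entry, the list of rows, each a list of 5 numbers: the opening, from 0 (shut) to 1 (fully open), then the shift along the world's x, y, z in mm, then the turn about the world's z in rad. A call has 1 to 12 rows; each row is the pose to reach, as a shift and turn from the pose commanded when the call began; what a row does not reach only later rows make up. A row lasts 1/12 s, in which the tool goes at most 41.7 mm and 7.16 degrees, less where a joint would pass 70% of its speed; a pose out of reach is approached as far as the arm can. A call with a gripper value outside its range is refused whole. The fingers move at their own pace and stop on an object; "squeeze" is the grip in N (left out, the last holds). Time passes only in rows, so rows that repeat a pose let the fingers close. It gives the time, the measured TCP pose, the force and the opening at its end, in the units of the state.
- get_obs(): the state, without advancing time (a new reading comes with each control period).
- camera(name): name is "scene" or "top" or "wrist"; returns a dict with "image" (384x512x3 uint8, red, green, blue), "mtx" (3x3 intrinsics, pixels), "extrinsics" (4x4, takes a point from camera to world coordinates); the wrist camera has in their place "hand_eye" (4x4, takes a point from camera to tool coordinates, whose origin is the TCP and whose axes are the flange's). Camera axes: x right, y up, looking along -z (the intrinsics and any distortion apply to the point x, -y, -z); pixel columns grow to the right and rows downward; lengths in m; the calibration is good to about 2 mm. A picture is of the moment at which its call begins: read the wrist's pose just before it. There is no depth.
- job_done(): hands the job in, once; it reports no verdict.
The state is a dict: "t": time; "q": joint angles; "dq": joint speeds; "effort": joint torques, N m; "tool_pos": TCP position; "tcp_rot": TCP orientation; "ft_force": force on the tool from outside, world axes, zero at the start; "ft_torque": the same for the moment, N m; "gripper_width": finger opening in m.
Only numpy, scipy, OpenCV 4.12 (cv2) and the standard library are available. Lean on these libraries where they do the work, as an engineer would, in place of code of your own. Each camera call takes 0.05 s, during which the arm holds its last target. There are 200 camera calls.

### The job

The yellow parts caddy has been left on the power supply's cooling grille. Stand the stray coax socket from the log pad upright on the caddy's floor with the other two and let go of it, then lift the caddy by its handle off the supply, keeping it level so that all three sockets stay standing in it. Finish while holding it in the air, still and level, with its underside at least 8 cm above the top of the supply; leave the mug, microphone, screwdriver, tape and the rest of the equipment alone.

Things in the scene. Friction and masses are not known exactly. Their poses are not given: they have to be found in the camera images.
- supply: power supply, a grey metal box 240 (its x) x 190 (its y) x 75 mm high with dark cooling slots on its flat top, fixed to the table; origin at the centre of its underside. It stands on the left or the right half of the table, turned up to 0.25 rad
- caddy: yellow open tray 220 (its x) x 176 (its y) mm, rim 30 mm high, walls and floor 4 mm thick, loose, 0.28 to 0.46 kg empty, standing on the supply, turned at most 0.15 rad from it. A carrying handle arches over its middle along its x axis. Origin at the centre of its underside, z up. Apart from the two sockets the floor on either side of the handle is bare
- caddy_grip (a point): middle of the caddy's handle bar: a black rubber bar 14 mm wide (caddy y), 14 mm high and 118 mm long (caddy x), centred 68 mm above the caddy's underside, on two posts (8 x 14 mm) at caddy x = -55 and +55 mm; free space below and beside it. Axes as the caddy's
- stray_mid (a point): the stray coax panel socket standing upright: a square steel flange 30 x 30 x 4 mm at the bottom and a round metal barrel, 18 mm diameter, rising 36 mm from it (40 mm tall in all), about 50 g; this point is on its axis, 24 mm above its underside; x and y along the sides of the flange, z up along the barrel. It has a broad red band round the barrel and stands on the log pad
- socket_a_mid (a point): coax panel socket standing upright: a square steel flange 30 x 30 x 4 mm at the bottom and a round metal barrel, 18 mm diameter, rising 36 mm from it (40 mm tall in all), about 50 g; this point is on its axis, 24 mm above its underside; x and y along the sides of the flange, z up along the barrel. Brass-coloured ring; stands in the caddy 53 to 57 mm to the +y side of the handle, anywhere from -60 to +60 mm in caddy x
- socket_b_mid (a point): coax panel socket standing upright: a square steel flange 30 x 30 x 4 mm at the bottom and a round metal barrel, 18 mm diameter, rising 36 mm from it (40 mm tall in all), about 50 g; this point is on its axis, 24 mm above its underside; x and y along the sides of the flange, z up along the barrel. Brass-coloured ring; stands in the caddy 53 to 57 mm to the -y side of the handle, anywhere from -60 to +60 mm in caddy x
- logpad: white ruled log pad 210 x 150 x 8 mm, fixed to the table, on the other half of the table from the supply; origin at the centre of its underside
- mug: blue mug, 76 mm diameter, 90 mm high, on the table to one side; origin at the centre of its underside. Leave alone
- mic: dark grey hand microphone 60 x 85 x 28 mm lying on the table to the other side; origin at the centre of its underside. Leave alone
- screwdriver: orange-handled screwdriver, about 200 mm long and 26 mm thick, lying along x on the table, ahead between the supply and the pad. Leave alone
- tape: blue roll of tape, 60 mm diameter, 22 mm high, lying flat on the table between robot and screwdriver; origin at the centre of its underside. Leave alone

How it is judged:
On the way, in this order (a step that is already met when the one before it is completed fails the run):
1. the stray socket stands upright in the caddy, let go, while the caddy still stands on the supply (x of stray_mid in the frame of caddy between -0.106 and 0.106 m and y of stray_mid in the frame of caddy between -0.084 and 0.084 m and z of stray_mid in the frame of caddy between 0.021 and 0.036 m and angle between stray_mid's own z axis and vertical below 0.25 rad and height (world z) of caddy below 0.085 m and contact force between stray and the fingers below 0.05 N and linear speed of stray below 0.03 m/s), for 0.3 s.
2. the caddy, with all three sockets standing in it, is lifted level off the supply (x of stray_mid in the frame of caddy between -0.106 and 0.106 m and y of stray_mid in the frame of caddy between -0.084 and 0.084 m and z of stray_mid in the frame of caddy between 0.021 and 0.036 m and angle between each of stray_mid, socket_a_mid, socket_b_mid's own z axis and vertical below 0.25 rad and x of socket_a_mid in the frame of caddy between -0.106 and 0.106 m and y of socket_a_mid in the frame of caddy between -0.084 and 0.084 m and z of socket_a_mid in the frame of caddy between 0.021 and 0.036 m and x of socket_b_mid in the frame of caddy between -0.106 and 0.106 m and y of socket_b_mid in the frame of caddy between -0.084 and 0.084 m and z of socket_b_mid in the frame of caddy between 0.021 and 0.036 m and height (world z) of caddy above 0.135 m and angle between caddy's own z axis and vertical below 0.12 rad), for 0.3 s.
At the end, for the whole second after the job is handed in: the caddy is held by the fingers, touching the supply nowhere, its underside at least 75 mm above the supply's top (150 mm above the table), within 0.12 rad of level, slower than 20 mm/s and 0.15 rad/s; all three sockets are in it on its floor and upright within 0.25 rad (all of step 2 and height (world z) of caddy above 0.15 m and linear speed of caddy below 0.02 m/s and angular speed of caddy below 0.15 rad/s and contact force between caddy and the fingers above 2 N and contact force between caddy and supply below 0.1 N); the arm keeps its last pose, push and grip.
It fails at once if the caddy is tipped by more than 0.3 rad (angle between caddy's own z axis and vertical above 0.3 rad).
It fails at once if the mug, microphone, screwdriver or tape is moved by more than 20 mm (distance of any of mug, mic, screwdriver, tape from where it was at the start of the episode above 0.02 m).
It fails at once if a socket in the caddy is knocked over, or thrown out (angle between any of socket_a_mid, socket_b_mid's own z axis and vertical above 0.8 rad).
It also fails if it takes over 58 s, if anything falls off the work surface, if the arm or the gripper's body presses on something with over 40 N, if the wrist force passes 120 N, or if a joint passes its speed limit or range.

## Working session

There is one attempt and no reset: what is moved stays moved. The work goes in short steps, Python scripts to look and compute and a tool call to move; the robot and the scene stay as the last step left them, time stands still between calls to the robot, and variables do not carry over. Pictures are saved under pics/ and viewed, about 8 in all and at most 12, crops included, and the job is handed in when it is done.

Besides the shell and the picture viewer there is one more tool, called after ">>>" as name(argument=value, ...) on one line, values as JSON. apply_moves: Moves the arm, as the interface text tells. Its arguments: {"type":"object","properties":{"motion":{"type":"array","items":{"type":"array","items":{"type":"array","items":{"type":"number"}}}},"squeeze":{"type":"number"}},"required":["motion"]}

```bash
mkdir -p pics; cat > h.py <<'E'
import numpy as np, cv2
from cell import get_obs, camera, job_done
from scipy.spatial.transform import Rotation as R
def grab(name, fn=None):
    o=get_obs(); c=camera(name)
    if name=="wrist":
        T=np.eye(4);T[:3,:3]=R.from_rotvec(o["tcp_rot"]).as_matrix();T[:3,3]=o["tool_pos"]
        c["E"]=T@np.array(c["hand_eye"])
    else: c["E"]=np.array(c["extrinsics"])
    if fn: cv2.imwrite("pics/"+fn,c["image"][:,:,::-1])
    return c
def ray(c,uv):
    d=c.get("distortion",c.get("dist"))
    p=cv2.undistortPoints(np.array(uv,float).reshape(-1,1,2),np.array(c["mtx"]),None if d is None else np.array(d)).reshape(-1,2)
    v=np.c_[p[:,0],-p[:,1],-np.ones(len(p))]
    return c["E"][:3,3], v@c["E"][:3,:3].T
def onplane(c,uv,z):
    o,v=ray(c,uv); return o+v*((z-o[2])/v[:,2])[:,None]
E
python3 - <<'E'
from h import *
a=grab("top");b=grab("scene")
print({k:(v if k!="image" else 0) for k,v in a.items()}, b["E"])
im=np.hstack([a["image"],b["image"]])
cv2.imwrite("pics/top.png",cv2.resize(a["image"],(800,600),interpolation=cv2.INTER_CUBIC)[:,:,::-1]);cv2.imwrite("pics/scene.png",b["image"][:,:,::-1])
np.savez("s0.npz",top=a["image"],scene=b["image"])
print(get_obs())
E
```

```text
{'image': 0, 'mtx': array([[460.25846011,   0.        , 252.93211344],
       [  0.        , 460.25846011, 194.75589049],
       [  0.        ,   0.        ,   1.        ]]), 'extrinsics': array([[-3.46471613e-02,  9.78623024e-01, -2.02722842e-01,
         2.14909214e-01],
       [-9.99398698e-01, -3.36533440e-02,  8.34829762e-03,
        -7.96191961e-04],
       [ 1.34753474e-03,  2.02890189e-01,  9.79200570e-01,
         1.42200799e+00],
       [ 0.00000000e+00,  0.00000000e+00,  0.00000000e+00,
         1.00000000e+00]]), 'E': array([[-3.46471613e-02,  9.78623024e-01, -2.02722842e-01,
         2.14909214e-01],
       [-9.99398698e-01, -3.36533440e-02,  8.34829762e-03,
        -7.96191961e-04],
       [ 1.34753474e-03,  2.02890189e-01,  9.79200570e-01,
         1.42200799e+00],
       [ 0.00000000e+00,  0.00000000e+00,  0.00000000e+00,
         1.00000000e+00]])} [[-0.86878336 -0.27521858  0.41166759  1.00966773]
 [ 0.49518556 -0.47849072  0.7251468   0.95234133]
 [-0.00259475  0.83384733  0.55198904  0.834032  ]
 [ 0.          0.          0.          1.        ]]
{'t': 0.1, 'q': array([ 1.05489451e+00,  1.58961643e-01,  1.59807653e+00, -2.59080539e-06,
        1.38620288e+00, -2.10101156e-01]), 'dq': array([-0.00069778, -0.00055234, -0.00294188,  0.00162451, -0.00047743,
       -0.00051769]), 'effort': array([-1.85634872e-04, -3.86502850e+01, -3.22959566e+01,  7.03338138e-02,
        3.38944432e-02, -7.58276565e-05]), 'tool_pos': array([0.1728503 , 0.5478249 , 0.21374599]), 'tcp_rot': array([-4.78391434e-01, -3.10436432e+00,  2.42153859e-03]), 'ft_force': array([ 0.63297811, -0.3658038 , -0.24313134]), 'ft_torque': array([-0.00492041, -0.0186712 , -0.00159962]), 'gripper_width': 0.09223525955657627}
```

View pics/top.png

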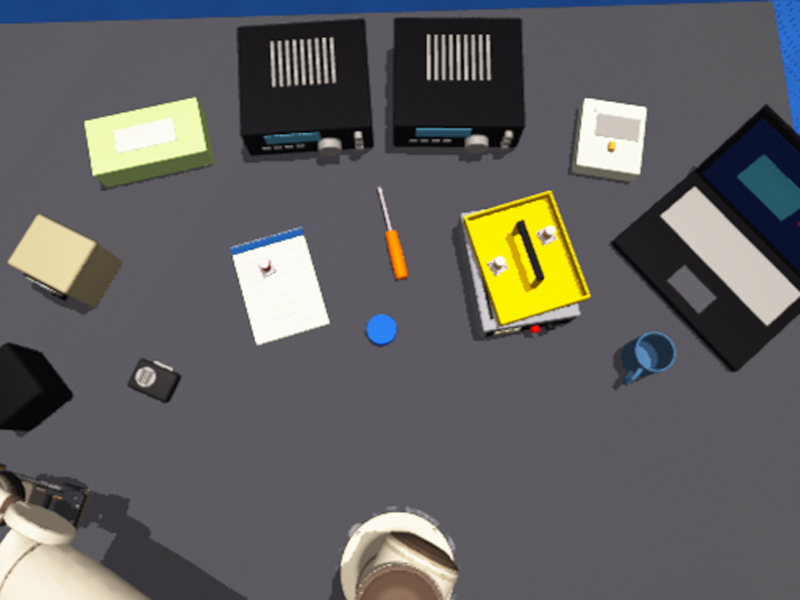

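View pics/scene.png

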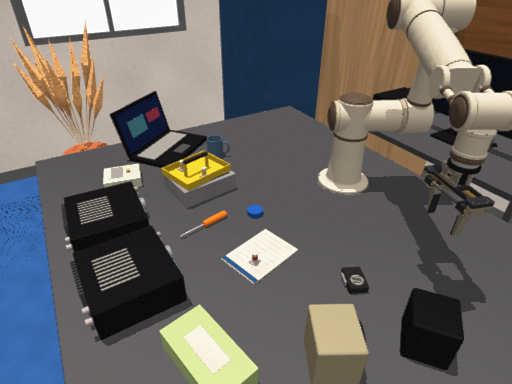

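```bash
cat > m.py <<'E'
from h import *
a=grab("top");im=a["image"];hsv=cv2.cvtColor(im,cv2.COLOR_RGB2HSV)
y=cv2.inRange(hsv,(22,150,90),(35,255,255));y[:, :280]=0
cs=max(cv2.findContours(y,0,2)[0],key=cv2.contourArea)
P=onplane(a,cs.reshape(-1,2),0.105)[:,:2]
r=cv2.minAreaRect((P*1000).astype(np.float32));print("caddy",r)
# handle: dark inside hull
m=np.zeros_like(y);cv2.fillConvexPoly(m,cv2.convexHull(cs),255);m=cv2.erode(m,np.ones((9,9)))
d=cv2.inRange(hsv,(0,0,0),(180,255,60))&m
ch=max(cv2.findContours(d,0,2)[0],key=cv2.contourArea)
print("handle",cv2.minAreaRect((onplane(a,ch.reshape(-1,2),0.15)[:,:2]*1000).astype(np.float32)))
s=(cv2.inRange(hsv,(0,0,90),(180,80,255)))&m
for c in cv2.findContours(s,0,2)[0]:
    if cv2.contourArea(c)>8:
        b=cv2.boundingRect(c);print("sock",cv2.contourArea(c),b,onplane(a,[[b[0]+b[2]/2,b[1]+b[3]/2]],0.09))
rd=cv2.inRange(hsv,(0,90,60),(9,255,255))|cv2.inRange(hsv,(168,90,60),(180,255,255));rd[:,:140]=0;rd[:,230:]=0;rd[:140]=0;rd[230:]=0
ys,xs=np.nonzero(rd);print("red",len(xs),xs.mean(),ys.mean(),onplane(a,[[xs.mean(),ys.mean()]],0.035))
E
python3 m.py
```

```text
caddy ((572.4639892578125, -261.62396240234375), (224.61221313476562, 181.8609619140625), 15.312490463256836)
handle ((571.2701416015625, -261.2293395996094), (114.04823303222656, 12.872920989990234), 15.589942932128906)
sock 82.5 (312, 164, 12, 12) [[ 0.55952041 -0.20917107  0.09      ]]
sock 84.0 (344, 144, 12, 12) [[ 0.61843008 -0.30962927  0.09      ]]
red 8 170.375 171.625 [[0.58428286 0.24136602 0.035     ]]
```

>>> apply_moves(motion=[[[0.6,411,-307,0,-0.995],[0.6,411,-307,0,-0.995],[0.6,411,-307,0,-0.995],[0.6,411,-307,0,-0.995],[0.6,411,-307,0,-0.995],[0.6,411,-307,0,-0.995],[0.6,411,-307,0,-0.995],[0.6,411,-307,0,-0.995],[0.6,411,-307,0,-0.995],[0.6,411,-307,0,-0.995],[0.6,411,-307,0,-0.995],[0.6,411,-307,0,-0.995]]])

```text
t: 1.15
tool_pos: [0.5749, 0.2475, 0.2142]
tcp_rot: [-1.902, -2.5, 0.001]
ft_force: [0.5, 0.7, 0.1]
gripper_width: 0.0552
```

>>> apply_moves(motion=[[[0.6,25,-19,-60,0],[0.6,25,-19,-60,0],[0.6,25,-19,-60,0],[0.6,25,-19,-60,0],[0.6,25,-19,-60,0]]])

```text
t: 1.57
tool_pos: [0.5987, 0.231, 0.156]
tcp_rot: [1.901, 2.5, 0.002]
ft_force: [-0.1, 0.6, -0.0]
gripper_width: 0.0555
```

```bash
python3 - <<'E'
from h import *
o=get_obs();print(o["t"],o["tool_pos"],o["tcp_rot"],o["q"])
c=grab("wrist","w1.png");print(c["hand_eye"],c["mtx"])
E
```

```text
1.5667 [0.59867851 0.23097232 0.15603509] [1.90102171e+00 2.50040442e+00 1.88422563e-03] [ 1.80061143e-01  3.72636782e-01  1.45724603e+00  3.88637283e-04
  1.31042755e+00 -9.07319536e-02]
[[ 8.91913509e-05  9.66716421e-01  2.55850255e-01  7.15601190e-02]
 [ 9.99999985e-01 -1.24133571e-04  1.20424395e-04 -7.96822558e-04]
 [ 1.48175846e-04  2.55850240e-01 -9.66716418e-01 -1.70901939e-01]
 [ 0.00000000e+00  0.00000000e+00  0.00000000e+00  1.00000000e+00]] [[277.3877866    0.         257.80331984]
 [  0.         277.3877866  195.38429752]
 [  0.           0.           1.        ]]
```

View pics/w1.png

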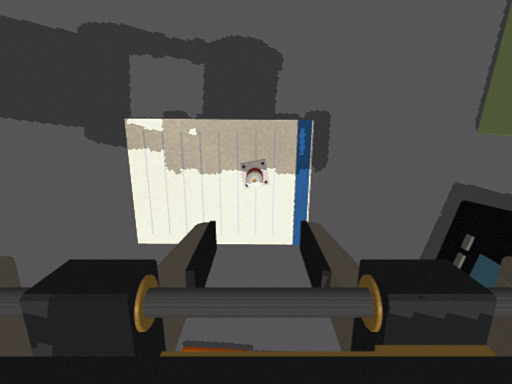

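The wrist view shows the stray on the pad, with its barrel top at about (254,178) and its flange spanning about 241–268, 160–187. I'll cast both onto their planes.

```bash
python3 - <<'E'
from h import *
c=grab("wrist");im=c["image"];hsv=cv2.cvtColor(im,cv2.COLOR_RGB2HSV)
cv2.imwrite("pics/w1c.png",cv2.resize(im[145:205,225:285],(600,600),interpolation=cv2.INTER_NEAREST)[:,:,::-1])
rd=cv2.inRange(hsv,(0,100,50),(9,255,255))|cv2.inRange(hsv,(168,100,50),(180,255,255));rd[:145]=0;rd[205:]=0;rd[:,:225]=0;rd[:,285:]=0
ys,xs=np.nonzero(rd);print(xs.min(),xs.max(),ys.min(),ys.max(),xs.mean())
print(onplane(c,[[254.5,178]],.048),onplane(c,[[254.5,173]],.012))
E
```

```text
246 261 168 175 254.175
[[0.59104832 0.24563993 0.048     ]] [[0.59109034 0.24431796 0.012     ]]
```

View pics/w1c.png

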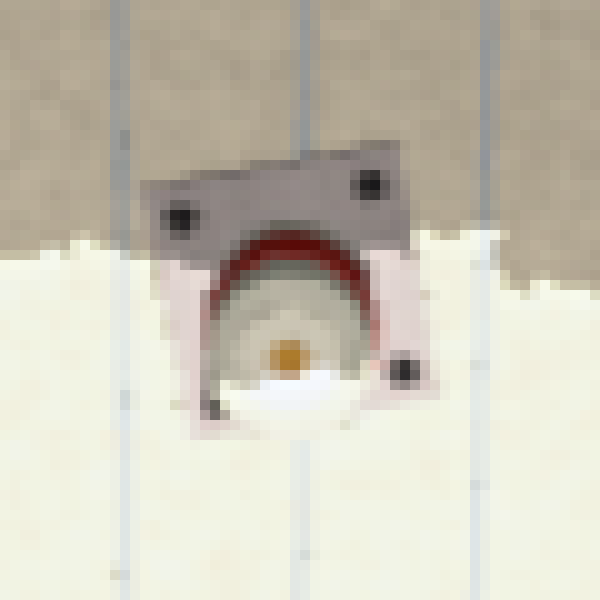

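```bash
python3 - <<'E'
from h import *
c=grab("wrist")
print(onplane(c,[[253.6,180.0]],.048),onplane(c,[[253.7,173.2]],.012),get_obs()["tool_pos"])
E
```

```text
[[0.59090406 0.24343018 0.048     ]] [[0.5904772 0.2439078 0.012    ]] [0.59916345 0.2313205  0.15707215]
```

>>> apply_moves(motion=[[[0.6,-8.5,12.4,-30,0],[0.6,-8.5,12.4,-60,0],[0.6,-8.5,12.4,-90,0],[0.6,-8.5,12.4,-110,0],[0.6,-8.5,12.4,-110,0],[0.6,-8.5,12.4,-110,0]]])

```text
t: 2.22
tool_pos: [0.5897, 0.2431, 0.045]
tcp_rot: [-1.901, -2.501, 0.001]
ft_force: [0.4, 0.3, 0.4]
gripper_width: 0.0552
```

>>> apply_moves(motion=[[[0.6,1,0.6,-13,0],[0.6,1,0.6,-26,0],[0.6,1,0.6,-26,0],[0.15,1,0.6,-26,0],[0,1,0.6,-26,0],[0,1,0.6,-26,0],[0,1,0.6,-26,0],[0,1,0.6,-26,0],[0,1,0.6,-26,0],[0,1,0.6,-26,0]]], squeeze=15)

```text
t: 3.05
tool_pos: [0.5915, 0.2431, 0.019]
tcp_rot: [1.902, 2.5, 0.001]
ft_force: [-0.1, -0.2, 1.2]
gripper_width: 0.0175
```

>>> apply_moves(motion=[[[0,0,0,30,0],[0,0,0,70,0],[0,0,0,111,0],[0,0,0,152,0],[0,-3,-30,190,0],[0,-6,-70,200,0],[0,-9,-111,200,0],[0,-12,-152,200,0],[0,-15,-193,200,0],[0,-18,-234,200,0],[0,-21,-275,200,0],[0,-24,-316,200,0]]])

```text
t: 4.05
tool_pos: [0.5667, -0.0731, 0.2187]
tcp_rot: [1.902, 2.5, 0.0]
ft_force: [0.5, -0.7, -0.0]
gripper_width: 0.0174
```

>>> apply_moves(motion=[[[0,-3,-40,0,0],[0,-6,-80,0,0],[0,-10,-120,0,0],[0,-13,-160,0,0],[0,-16,-200,0,0],[0,-19,-230,0,0],[0,-19,-247,0,0],[0,-19,-247,0,0],[0,-19,-247,0,0],[0,-19,-247,0,0]]])

```text
t: 4.88
tool_pos: [0.5484, -0.3171, 0.2184]
tcp_rot: [-1.901, -2.5, -0.001]
ft_force: [0.3, 0.5, -0.7]
gripper_width: 0.0175
```

```bash
python3 - <<'E'
from h import *
o=get_obs();print(o["t"],o["tool_pos"],o["tcp_rot"],o["q"],o["gripper_width"])
c=grab("wrist","w2.png")
E
```

```text
4.8833 [ 0.54840862 -0.31711705  0.21836963] [-1.90088885e+00 -2.50022262e+00 -8.76423697e-04] [-7.14950296e-01  3.06278704e-01  1.41559715e+00  5.09890140e-04
  1.42056502e+00 -9.85717397e-01] 0.01749257872209712
```

View pics/w2.png

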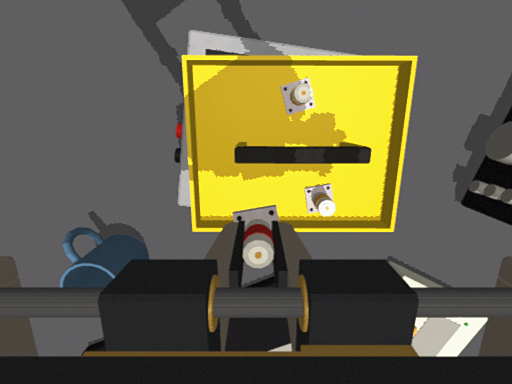

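The stray is held upright. The caddy's handle runs from (236,155) to (370,155), and the two sockets' flanges are at (298,97) and (320,198). I'll measure the caddy from this view.

```bash
python3 - <<'E'
from h import *
c=grab("wrist");im=c["image"];hsv=cv2.cvtColor(im,cv2.COLOR_RGB2HSV)
d=cv2.inRange(hsv,(0,0,0),(180,255,70));d[:135]=0;d[175:]=0;d[:,:215]=0;d[:,385:]=0
ch=max(cv2.findContours(d,0,2)[0],key=cv2.contourArea);print(cv2.boundingRect(ch))
u,v,w,h=cv2.boundingRect(ch)
r=cv2.minAreaRect((onplane(c,ch.reshape(-1,2),.15)[:,:2]*1000).astype(np.float32));print("handle(top plane)",r)
rim=onplane(c,[[182,57],[417,57],[395,231],[193,231]],.105)[:,:2]*1000;print("rim",rim,rim.mean(0))
print("b",onplane(c,[[319,197.5]],.083),"a",onplane(c,[[297.5,97]],.083))
top=onplane(c,[[327,208]],.119);print("b top",top, onplane(c,[[302,93]],.119))
E
```

```text
(235, 146, 135, 17)
handle(top plane) ((572.3910522460938, -263.5289001464844), (115.59000396728516, 13.678214073181152), 15.550354957580566)
rim [[ 444.31650695 -210.36400216]
 [ 656.51148336 -151.32542042]
 [ 704.67248623 -319.13340683]
 [ 491.0253712  -378.59236272]] [ 574.13146194 -264.85379803]
b [[ 0.61845839 -0.3097778   0.083     ]] a [[ 0.56174128 -0.21260007  0.083     ]]
b top [[ 0.61935372 -0.31089021  0.119     ]] [[ 0.56078216 -0.2123602   0.119     ]]
```

>>> apply_moves(motion=[[[0,0.8,-4.7,-5,0],[0,0.8,-4.7,-35,0],[0,0.8,-4.7,-65,0],[0,0.8,-4.7,-95,0],[0,0.8,-4.7,-115,0],[0,0.8,-4.7,-122,0],[0,0.8,-4.7,-122,0],[0,0.8,-4.7,-122,0]]])

```text
t: 5.65
tool_pos: [0.5497, -0.323, 0.0975]
tcp_rot: [1.901, 2.5, -0.0]
ft_force: [-0.0, -0.1, 0.1]
gripper_width: 0.0177
```

>>> apply_moves(motion=[[[0,0,0,-2,0],[0,0,0,-4,0],[0,0,0,-5,0],[0,0,0,-5,0],[0,0,0,-5,0]]])

```text
t: 6.07
tool_pos: [0.5493, -0.3231, 0.092]
tcp_rot: [1.902, 2.5, -0.0]
ft_force: [-0.2, 0.3, -1.4]
gripper_width: 0.0175
```

>>> apply_moves(motion=[[[0,0,0,-1,0],[0,0,0,-2,0],[0,0,0,-2,0],[0,0,0,-2,0]]])

```text
t: 6.4
tool_pos: [0.5493, -0.3231, 0.09]
tcp_rot: [1.902, 2.5, -0.0]
ft_force: [0.2, 0.2, 1.8]
gripper_width: 0.0178
```

>>> apply_moves(motion=[[[0,0,0,-0.5,0],[0.3,0,0,-0.5,0],[0.4,0,0,-0.5,0],[0.4,0,0,-0.5,0],[0.4,0,0,-0.5,0],[0.4,0,0,-0.5,0]]])

```text
t: 6.9
tool_pos: [0.549, -0.3228, 0.0888]
tcp_rot: [-1.902, -2.5, -0.0]
ft_force: [0.5, 0.8, 0.6]
gripper_width: 0.0367
```

>>> apply_moves(motion=[[[0.4,0,0,10,0],[0.4,0,0,30,0],[0.4,0,0,60,0],[0.4,0,0,95,0],[0.4,0,0,130,0],[0.4,0,0,130,0],[0.4,0,0,130,0]]])

```text
t: 7.48
tool_pos: [0.5506, -0.3241, 0.2232]
tcp_rot: [1.898, 2.495, -0.001]
ft_force: [-0.7, -0.1, -1.2]
gripper_width: 0.0371
```

```bash
python3 - <<'E'
from h import *
o=get_obs();print(o["t"],o["tool_pos"],o["gripper_width"])
c=grab("wrist","w3.png");im=c["image"];hsv=cv2.cvtColor(im,cv2.COLOR_RGB2HSV)
d=cv2.inRange(hsv,(0,0,0),(180,255,70));d[:135]=0;d[175:]=0;d[:,:215]=0;d[:,385:]=0
ch=max(cv2.findContours(d,0,2)[0],key=cv2.contourArea)
print("handle(top plane)",cv2.minAreaRect((onplane(c,ch.reshape(-1,2),.15)[:,:2]*1000).astype(np.float32)))
E
```

```text
7.4833 [ 0.55058455 -0.32414168  0.22320223] 0.03705351929923313
handle(top plane) ((572.1320190429688, -264.0136413574219), (115.85243225097656, 12.854700088500977), 15.456794738769531)
```

View pics/w3.png

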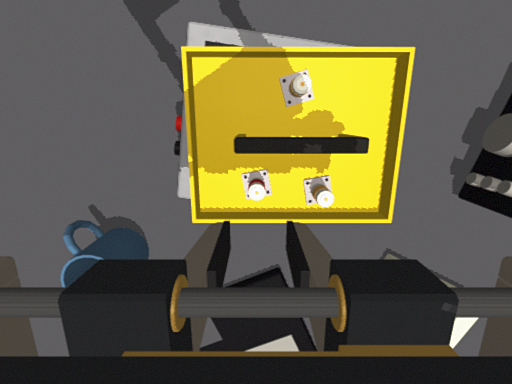

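>>> apply_moves(motion=[[[0.4,21.4,60.3,0,-1.5708],[0.4,21.4,60.3,0,-1.5708],[0.4,21.4,60.3,0,-1.5708],[0.4,21.4,60.3,0,-1.5708],[0.4,21.4,60.3,0,-1.5708],[0.4,21.4,60.3,0,-1.5708],[0.4,21.4,60.3,0,-1.5708],[0.4,21.4,60.3,0,-1.5708],[0.4,21.4,60.3,0,-1.5708],[0.4,21.4,60.3,0,-1.5708],[0.4,21.4,60.3,0,-1.5708],[0.4,21.4,60.3,0,-1.5708]]])

```text
t: 8.53
tool_pos: [0.5695, -0.2619, 0.2168]
tcp_rot: [-3.094, -0.527, 0.005]
ft_force: [-0.2, -0.4, -0.3]
gripper_width: 0.0371
```

>>> apply_moves(motion=[[[0.4,0,0,0,-0.07],[0.4,0,0,0,-0.07],[0.4,0,0,0,-0.07]]])

```text
t: 8.78
tool_pos: [0.5698, -0.2621, 0.2174]
tcp_rot: [-3.11, -0.432, 0.003]
ft_force: [-0.2, -0.2, 0.3]
gripper_width: 0.0364
```

```bash
python3 - <<'E'
from h import *
o=get_obs();print(o["t"],o["tool_pos"],o["gripper_width"],o["q"])
M=R.from_rotvec(o["tcp_rot"]).as_matrix();print("jaw deg",np.degrees(np.arctan2(M[1,1],M[0,1])),"z",M[:,2])
c=grab("wrist","w4.png")
E
```

```text
8.7833 [ 0.56976048 -0.26213455  0.21740734] 0.03642369613720241 [-6.23569198e-01  2.92508700e-01  1.43437046e+00  9.97170711e-06
  1.41774580e+00  6.71194041e-01]
jaw deg -74.18468514634354 z [-0.00245587  0.00177867 -0.9999954 ]
```

View pics/w4.png

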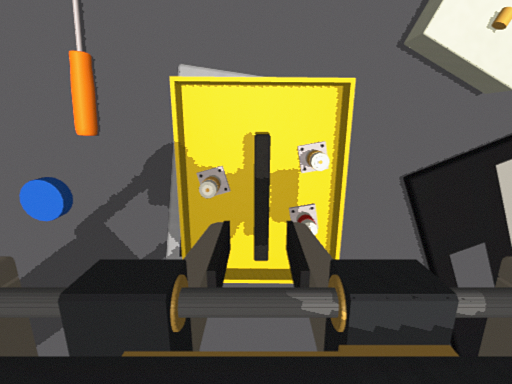

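The handle runs from (262,133) to (261,259), between the fingers, with all three sockets standing. I'll check it once with rays and then descend.

```bash
python3 - <<'E'
from h import *
c=grab("wrist");im=c["image"];hsv=cv2.cvtColor(im,cv2.COLOR_RGB2HSV)
d=cv2.inRange(hsv,(0,0,0),(180,255,70));d[:125]=0;d[265:]=0;d[:,:235]=0;d[:,283:]=0
d[210:]&=0
ys,xs=np.nonzero(d)
for v in (140,160,200): 
    q=xs[ys==v];print(v,q.min(),q.max(),onplane(c,[[q.mean(),v]],.15)[0])
print(onplane(c,[[262,133],[261.2,259]],.15), get_obs()["tool_pos"])
E
```

```text
140 255 269 [ 0.62498375 -0.25046906  0.15      ]
160 255 268 [ 0.60860993 -0.25472986  0.15      ]
200 254 268 [ 0.57408895 -0.26417466  0.15      ]
[[ 0.63053431 -0.24887289  0.15      ]
 [ 0.51825782 -0.28037107  0.15      ]] [ 0.57009244 -0.26235091  0.21811804]
```

>>> apply_moves(motion=[[[0.4,3,-2,-15,0],[0.4,3,-2,-45,0],[0.4,3,-2,-70,0],[0.4,3,-2,-85,0],[0.4,3,-2,-92,0],[0.4,3,-2,-92,0],[0.4,3,-2,-92,0]]])

```text
t: 9.47
tool_pos: [0.5738, -0.2648, 0.1276]
tcp_rot: [3.112, 0.43, 0.001]
ft_force: [0.1, -0.0, -0.1]
gripper_width: 0.0368
```

>>> apply_moves(motion=[[[0.3,0,0,0,0],[0.2,0,0,0,0],[0.1,0,0,0,0],[0,0,0,0,0],[0,0,0,0,0],[0,0,0,0,0],[0,0,0,0,0],[0,0,0,0,0]]], squeeze=20)

```text
t: 10.13
tool_pos: [0.574, -0.2645, 0.1283]
tcp_rot: [3.112, 0.429, 0.002]
ft_force: [-1.1, 3.8, 6.1]
gripper_width: 0.0137
```

>>> apply_moves(motion=[[[0,0,0,0,0],[0,0,0,0,0],[0,0,0,0,0],[0,0,0,1,0],[0,0,0,3,0],[0,0,0,6,0],[0,0,0,9,0],[0,0,0,12,0],[0,0,0,15,0],[0,0,0,15,0],[0,0,0,15,0]]], squeeze=50)

```text
t: 11.05
tool_pos: [0.5736, -0.2648, 0.1423]
tcp_rot: [3.112, 0.429, 0.0]
ft_force: [-0.0, -1.0, -5.5]
gripper_width: 0.0136
```

```bash
python3 - <<'E'
from h import *
print(get_obs())
s=grab("scene");c=grab("wrist")
im=np.hstack([cv2.resize(s["image"][130:220,140:260],(400,300),interpolation=cv2.INTER_CUBIC),cv2.resize(c["image"],(400,300))])
cv2.imwrite("pics/l1.png",im[:,:,::-1])
E
```

```text
{'t': 11.05, 'q': array([-6.23384627e-01,  3.61665276e-01,  1.49948477e+00, -4.92956451e-05,
        1.27997468e+00,  6.73559710e-01]), 'dq': array([-0.00011972,  0.00246747,  0.00667642,  0.00084442,  0.00057075,
       -0.00069281]), 'effort': array([-9.35423624e-03, -4.88016450e+01, -3.38701987e+01,  4.11425054e-02,
       -5.21888200e-02,  5.35705167e-04]), 'tool_pos': array([ 0.57362207, -0.26479385,  0.14233772]), 'tcp_rot': array([3.11183178e+00, 4.28796065e-01, 4.81432865e-04]), 'ft_force': array([-0.04290169, -1.01900571, -5.52540101]), 'ft_torque': array([0.00323112, 0.13752578, 0.03291307]), 'gripper_width': 0.01357180161598475}
```

View pics/l1.png

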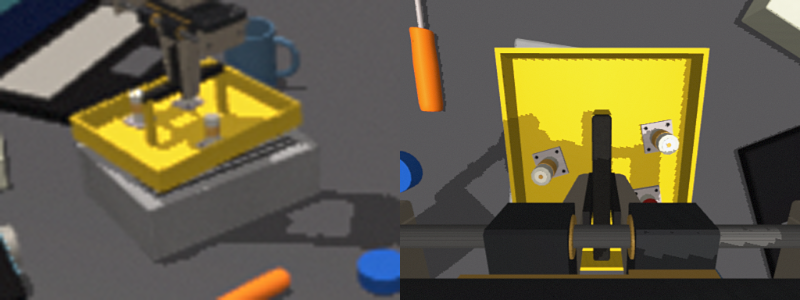

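```bash
cat > tilt.py <<'E'
from h import *
o=get_obs();print(o["t"],o["tool_pos"],o["ft_force"],o["ft_torque"])
c=grab("wrist");im=c["image"];hsv=cv2.cvtColor(im,cv2.COLOR_RGB2HSV)
y=cv2.inRange(hsv,(22,120,80),(35,255,255));y[230:]=0
cs=max(cv2.findContours(y,0,2)[0],key=cv2.contourArea).reshape(-1,2)
tl=cs[np.argmin(cs.sum(1))];tr=cs[np.argmax(cs[:,0]-cs[:,1])];print("corners seen",tl,tr)
tz=o["tool_pos"][2]-.0528; yaw=np.radians(15.5)
G=np.array([o["tool_pos"][0],o["tool_pos"][1],tz+.068]); off=np.array([-.0015,0,0])
K=np.array(c["mtx"])
for t in (-.1,-.05,0,.05,.1):
    Rm=(R.from_euler("z",yaw)*R.from_euler("y",t)).as_matrix()
    out=[]
    for p in ([.11,.088,.030],[.11,-.088,.030]):
        w=G+Rm@(np.array(p)+off-[0,0,.068]); q=c["E"][:3,:3].T@(w-c["E"][:3,3])
        q=q*[1,-1,-1]; uv=K@q; out.append((uv[:2]/uv[2]).round(1))
    print(t,out)
E
python3 tilt.py
```

```text
11.15 [ 0.57341432 -0.26460477  0.14194749] [ 0.70956928  0.87985597 -5.03532741] [-0.06014705  0.11988023  0.00322782]
corners seen [121  61] [396  62]
-0.1 [array([111.,  51.]), array([404.9,  52.1])]
-0.05 [array([115.9,  55.9]), array([399.9,  57. ])]
0 [array([120.5,  60.9]), array([395.3,  61.9])]
0.05 [array([124.8,  66. ]), array([391.,  67.])]
0.1 [array([128.8,  71.1]), array([387. ,  72.1])]
```

The observed rim corners match the level-caddy projection. I'll lift the rest gently.

>>> apply_moves(motion=[[[0,0,0,2,0],[0,0,0,6,0],[0,0,0,11,0],[0,0,0,17,0],[0,0,0,23,0],[0,0,0,29,0],[0,0,0,35,0],[0,0,0,41,0],[0,0,0,46,0],[0,0,0,49,0],[0,0,0,50,0],[0,0,0,50,0]]], squeeze=55)

```text
t: 12.2
tool_pos: [0.5736, -0.2647, 0.1924]
tcp_rot: [3.112, 0.429, 0.0]
ft_force: [-0.9, 0.6, -5.6]
gripper_width: 0.013
```

>>> apply_moves(motion=[[[0,0,0,2,0],[0,0,0,6,0],[0,0,0,11,0],[0,0,0,17,0],[0,0,0,23,0],[0,0,0,28,0],[0,0,0,32,0],[0,0,0,34,0],[0,0,0,35,0],[0,0,0,35,0],[0,0,0,35,0],[0,0,0,35,0]]])

```text
t: 13.2
tool_pos: [0.5733, -0.2645, 0.2267]
tcp_rot: [-3.112, -0.429, 0.001]
ft_force: [-1.2, 1.2, -5.6]
gripper_width: 0.0136
```

>>> apply_moves(motion=[[[0,0,0,0,0],[0,0,0,0,0],[0,0,0,0,0],[0,0,0,0,0],[0,0,0,0,0],[0,0,0,0,0]]])

```text
t: 13.7
tool_pos: [0.5735, -0.2646, 0.2271]
tcp_rot: [-3.112, -0.429, 0.0]
ft_force: [-0.4, 0.6, -5.3]
gripper_width: 0.0133
```

```bash
python3 tilt.py; python3 - <<'E'
from h import *
s=grab("scene");c=grab("wrist")
im=np.hstack([cv2.resize(s["image"][110:215,140:280],(400,300),interpolation=cv2.INTER_CUBIC),cv2.resize(c["image"],(400,300))])
cv2.imwrite("pics/l2.png",im[:,:,::-1])
E
```

```text
13.7 [ 0.57351368 -0.2646399   0.22709658] [-0.37183178  0.57292252 -5.27234713] [0.02203165 0.09494316 0.01289945]
corners seen [121  61] [396  62]
-0.1 [array([111.,  51.]), array([404.8,  52.2])]
-0.05 [array([115.9,  55.9]), array([399.9,  57. ])]
0 [array([120.5,  60.9]), array([395.3,  61.9])]
0.05 [array([124.8,  66. ]), array([391.,  67.])]
0.1 [array([128.8,  71.1]), array([387. ,  72.1])]
```

View pics/l2.png

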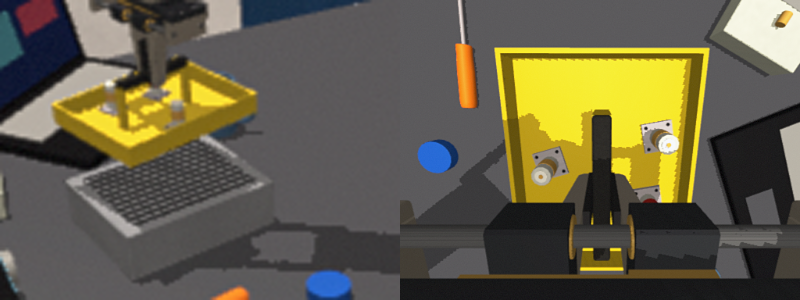

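The caddy is clear of the supply, level and still. Its underside is at about 0.174 m and the sockets are standing.

```bash
python3 -c "
from cell import job_done; print(job_done())"
```

```text
the job is handed in; nothing more can be done
None
```

The job is done and handed in at about 14 s on the robot's clock. I set the stray socket down on the caddy's floor at about (-38, -49) mm in the caddy frame and let go of it. I then gripped the handle at its middle with 50–55 N and lifted the caddy straight up.

**Last checks before handing in:**
- **Height:** the underside was at about 174 mm, which is about 99 mm above the top of the supply. This is worked out from the tool height, not measured directly.
- **Level and still:** the rim corners seen by the wrist camera fell within about 1 pixel of where a level caddy's would be, and they had not shifted since the first 15 mm of lift. This check measured tilt about one axis only; the scene view showed nothing wrong about the other.
- **Load:** the wrist force was steady at about 5.3–5.6 N.
- **Sockets:** the two brass-ringed sockets were clearly standing. The stray was seen standing fully after release, but in the last wrist picture the gripper partly hid it.
- **Other equipment:** the screwdriver and tape looked undisturbed in the last picture. I did not measure their positions, or those of the mug and microphone.

A small moment at the wrist, about 0.1 N m, suggests the load's centre is about 2 cm off the grip along the handle. The grip held it with no visible tilt.

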